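# Refit the roller in its stand and hold the spindle through both bushings

### The arm

A 6-joint arm with a two-finger parallel gripper is mounted at the origin on a cart in front of the work surface, level with it; the furniture and walls round the work are solid. World frame = base frame: x ahead of the robot, y to its left, z up, the work surface at z = 0. Lengths are in m, angles in rad, forces in N, time in s.
With the tool pointing down it reaches from about 0.25 to 0.85 m from the base axis. Payload 12.5 kg.
Tool frame: the origin (TCP) lies midway between the tips of the shut fingers; the grasp point (between the pads) lies 19 mm behind it; z points along the fingers, y is the line along which they close (so a half turn about z gives the same grasp; the last joint's range is limited). The gripper opens to 93 mm and grips with 3 to 60 N. Pads are 15 mm wide; open, the fingers measure 128 mm over their backs; the gripper's body (75 mm by 188 mm) begins 65 mm behind the grasp point.
Start: joints at [-1.245, 0.351, 1.652, -0, 1.139, -0.085], TCP at [0.22, -0.504, 0.219] pointing down, gripper open.
Joint ranges: [-2.75, 2.75], [-0.79, 2.1], [0.01, 2.65], [-1.57, 4.71], [0.07, 3.14], [-2.87, 2.87]. Speed limits (rad/s): [2.22, 2.22, 2.79, 3.14, 3.14, 3.14].

### API

Orientations are given as a unit quaternion [x, y, z, w].
In Python, from station import bot gives the robot as it stands.
- The arm moves only by the tool step_arm, never from a script. Its argument "plan" is a list of rows, each a list of 3 entries, a list of its own where there are three numbers: the opening, from 0 (shut) to 1 (fully open), then the shift along the tool's x, y, z in cm, then the turn about the tool's z in rad. A call has 1 to 12 rows; each row shifts and turns the commanded pose from where the row before left it, along the tool's axes as they then stand; what a row does not reach is not made up. A row lasts 1/10 s, in which the tool goes at most 50 mm and 8.59 degrees, less where a joint would pass 70% of its speed; a pose out of reach is approached as far as the arm can. A call is refused whole if a number of a shift passes 5 or a number of a turn 0.15, either way. A call with a gripper value outside its range is refused whole. The fingers move at their own pace and stop on an object; "force" is the grip in N (left out, the last holds). Time passes only in rows, so rows that do not move let the fingers close. It gives the time, the measured TCP pose, the force, the opening and the grip force at its end, in the units of the state.
- bot.sense(): the state, without advancing time (a new reading comes with each control period).
- bot.capture(name): name is "scene" or "top" or "wrist"; returns (picture, depth): 384x512x3 uint8, blue, green, red; 384x512 float32, m along the optical axis (not along the pixel's ray), 0 where there is no reading.
- bot.camera_model(name): a dict with "K" (3x3 intrinsics, pixels), "rvec" (rotation vector, rad) and "tvec" (3), from world to camera coordinates, as OpenCV has them. Camera axes: x right, y down, z forward; pixel columns grow to the right and rows downward; lengths in m; the calibration is good to about 2 mm. A picture is of the moment at which its call begins: read the wrist's pose just before it. camera_model takes no time and is no camera call; for the wrist camera it gives the pose at the moment of the call.
- bot.sign_off(): hands the job in; it is judged then, once.
The state is a dict: "time_s": time; "joints": joint angles; "joint_velocities": joint speeds; "tau": joint torques, N m; "eef_pos": TCP position; "eef_rot": TCP orientation; "ft_force": force on the tool from outside, world axes, zero at the start; "torque": the same for the moment, N m; "grip_width": finger opening in m; "finger_force": force on a finger pad.
Only numpy, scipy, OpenCV 4.12 (cv2) and the standard library are available. Lean on these libraries where they do the work, as an engineer would, in place of code of your own. Each camera call takes 0.05 s, during which the arm holds its last target. There are 200 camera calls.

### The job

Refit the putty roller: lay the roller sleeve, which stands on end, on its side on the two cradle rails between the posts of the roller stand and let go of it. Then take the spindle out of its rest and thread it, from either side, through the bushing of one post, the sleeve and the bushing of the other post, until its tip stands at least 1 cm out beyond the far post. Finish still gripping the spindle there, at rest, so that a clip could be put on its tip; leave the other things on the bench alone.

Things in the scene. Friction and masses are not known exactly. Their poses are not given: they have to be found in the camera images.
- roller_stand: roller stand, fixed. Origin: centre of the underside of its base (90 mm in x, 150 in y, 10 thick); z up; yaw varies. Grey posts, 34 mm wide in x, 91 high, at 41 to 55 mm from the origin along -y and +y (inner gap 82 mm), with side ribs to x = +-22.5 mm up to z = 60 mm. Bores of 14 mm through both posts on one line along y at z = 75 mm, 2 mm chamfer on the outer mouths
- cradle (a point): midpoint between the posts on the bore axis, 75 mm above the bench: the sleeve's middle belongs here. Axes as the stand's: y along the bores. The cradle is two round steel rails, 8 mm thick, running along y from post to post at x = +-16 mm, their axes 22 mm below this point; the sleeve laid on them is coaxial with the bores
- bushing_right (a point): centre of the bore of the post on the stand's -y side (the robot's right), mid-thickness (post 14 mm thick)
- bushing_left (a point): centre of the bore of the post on the stand's +y side (the robot's left), mid-thickness (post 14 mm thick)
- roller: the loose roller sleeve, a plain tube of black rubber over an aluminium core: outside 46 mm, 64 mm long, bore 24 mm right through, both ends alike, about 0.12 kg. Origin at its middle; its z axis is the tube's axis. It starts standing on end on the bench, to the robot's left; keep clear of the bench vice on the front edge near it (around x = 0.33, y = 0.18 m)
- spindle: loose spindle: round light-wood handle, 18 mm thick, 50 long, and a straight steel shaft, 10 mm thick, standing 140 mm out of it, its last 10 mm tapering to a 4 mm nose. Origin: middle of the handle on the axis; x runs along the shaft (shoulder at +25 mm, tip at +165). 0.06 kg, centre of mass about 60 mm along x. Starts level in the rest, its axis 35 mm above the bench
- spindle_tip (a point): the very tip of the spindle's shaft, on its axis; axes as the spindle's
- spindle_rest: fixed wooden rest holding the spindle, at the robot's right. Origin: on the bench under the handle's middle; x along the shaft. Base 56 mm wide, 6 thick, x = -10 to 140 mm; blocks 12 mm thick at x = 42 and 122 mm, 39 high, 30 wide, each with an open-topped 12 mm slot (floor at 30 mm) for the shaft. The handle is free on both sides; the spindle lifts straight up
- putty_pot: bystander, leave alone: putty pot with a lid, 54 mm across, 31 mm high; origin under its centre
- miniature: bystander, leave alone: painted figure on a round wooden grip, 25 mm across, 68 mm high; origin under its centre
- jar: bystander, leave alone: small jar, 45 mm across, 71 mm high; origin under its centre

How it is judged:
On the way, in this order (a step that is already met when the one before it is completed fails the run):
1. the sleeve lies on its side on the cradle rails between the posts, let go of (distance between roller and cradle below 0.013 m and z of roller in the frame of cradle between -0.005 and 0.005 m and angle between the z axis of roller and the y axis of cradle, either way round below 0.15 rad and contact force between the fingers and roller below 0.1 N and linear speed of roller below 0.03 m/s), for 0.2 s.
2. the spindle's tip has passed one bushing and is between the posts, on the bore axis (y of spindle_tip in the frame of cradle between -0.041 and 0.041 m and x of spindle_tip in the frame of cradle between -0.011 and 0.011 m and z of spindle_tip in the frame of cradle between -0.011 and 0.011 m and angle between the x axis of spindle and the y axis of cradle, either way round below 0.15 rad).
At the end, for the whole second after the job is handed in: Spindle through both bushings and the sleeve: handle outside one post, tip at least 7 mm beyond the other and within 8 mm of the bore axis, tilt under 0.1 rad, at rest, still gripped by the fingers (over 1.5 N). Sleeve on the rails within 16 mm of the cradle point, within 0.2 rad, untouched (((y of spindle_tip in the frame of cradle above 0.062 m and y of spindle in the frame of cradle below -0.055 m) or (y of spindle_tip in the frame of cradle below -0.062 m and y of spindle in the frame of cradle above 0.055 m)) and x of spindle_tip in the frame of cradle between -0.008 and 0.008 m and z of spindle_tip in the frame of cradle between -0.008 and 0.008 m and angle between the x axis of spindle and the y axis of cradle, either way round below 0.1 rad and contact force between the fingers and spindle above 1.5 N and linear speed of spindle below 0.02 m/s and distance between roller and cradle below 0.016 m and angle between the z axis of roller and the y axis of cradle, either way round below 0.2 rad and contact force between the fingers and roller below 0.1 N and linear speed of roller below 0.03 m/s); the arm keeps its last pose, push and grip.
It fails at once if a bystander (putty pot, miniature, jar) is moved more than 2 cm or tipped (distance of any of putty_pot, miniature, jar from where it was at the start of the episode above 0.02 m or angle between any of miniature, jar, putty_pot's own z axis and vertical above 0.5 rad).
It also fails if it takes over 64 s, if anything falls off the work surface, if the arm or the gripper's body presses on something with over 40 N, if the wrist force passes 120 N, or if a joint passes its speed limit or range.

## Working session

There is one attempt and no reset: what is moved stays moved. The work goes in short steps, Python scripts to look and compute and a tool call to move; the robot and the scene stay as the last step left them, time stands still between calls to the robot, and variables do not carry over. Pictures are saved under pics/ and viewed, at most 10 in all, crops included, and the job is handed in when it is done.

Besides the shell and the picture viewer there is one more tool, called after "Emit:" as name(argument=value, ...), one argument or row to a line, values as JSON. step_arm: Moves the arm, as the interface text tells. Its arguments: {"type":"object","properties":{"plan":{"type":"array"},"force":{"type":"number"}},"required":["plan"]}

```bash
ls; mkdir -p pics
python3 - <<'E'
from station import bot
import cv2,numpy as np
for n in("scene","top"):
    p,d=bot.capture(n); cv2.imwrite(f"pics/{n}0.png",p); np.save(f"pics/{n}0.npy",d)
    m=bot.camera_model(n); np.savez(f"pics/{n}cam.npz",**{k:np.array(v) for k,v in m.items()})
    R=cv2.Rodrigues(np.array(m["rvec"]))[0]; print(n,-R.T@np.array(m["tvec"]).ravel(),R[2],m["K"][0])
s=bot.sense(); print(s)
E
```

```text
pics
scene [0.03952172 0.87103916 0.58001544] [ 0.48061488 -0.76417105 -0.43017665] [416.59514847   0.         254.38269382]
top [ 0.52391352 -0.06372903  1.32209379] [ 0.08280514 -0.0098672  -0.99651691] [468.65989127   0.         255.60326987]
{'time_s': 0.1, 'joints': array([-1.24459869e+00,  3.51196482e-01,  1.65235997e+00,  4.70225526e-06,
        1.13908355e+00, -8.45683830e-02]), 'joint_velocities': array([ 3.90196211e-04, -3.83453378e-04, -1.99062301e-03, -2.18015165e-04,
       -7.93627663e-06,  1.97621145e-03]), 'tau': array([ 8.42473546e-04, -4.98027456e+01, -2.85704094e+01,  6.99986215e-02,
        2.38912669e-02, -5.31799594e-05]), 'eef_pos': array([ 0.2195631 , -0.50393855,  0.21814757]), 'eef_rot': array([ 9.78983011e-01,  2.03941145e-01, -6.09945391e-05, -5.20115717e-04]), 'ft_force': array([ 0.33584636,  1.69138796, -0.15894764]), 'torque': array([-0.00462278, -0.00430307,  0.02548106]), 'finger_force': 0.0, 'grip_width': 0.09306654098050567}
```

View pics/top0.png

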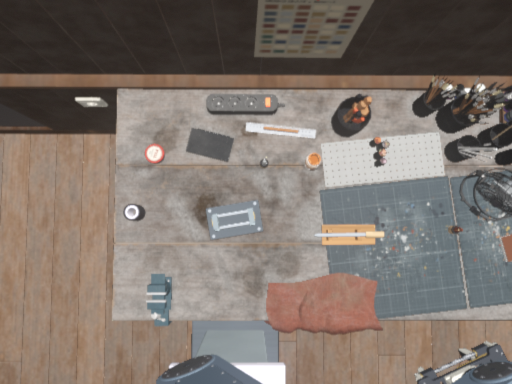

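View pics/scene0.png

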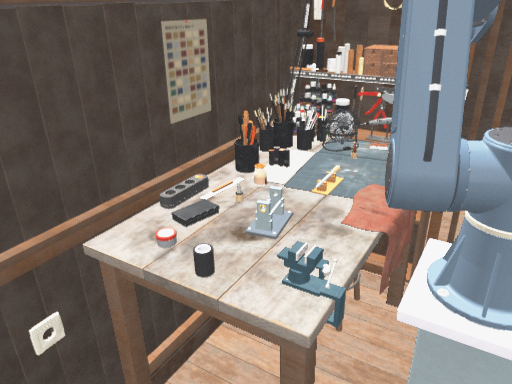

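The top view shows the sleeve at about (133,212), the stand at (234,219), and the spindle at (315–383,235) with its handle on the right. The bystanders are at (154,153), (264,161) and (314,160). The scene view agrees. Next I'll enlarge the parts I need.

```bash
cat > h.py <<'E'
import numpy as np,cv2
def cam(n):
    m=np.load(f"pics/{n}cam.npz"); return m["K"],cv2.Rodrigues(m["rvec"])[0],m["tvec"].ravel()
def ray(c,u,v,z):
    K,R,t=c; o=-R.T@t; d=R.T@np.linalg.solve(K,[u,v,1.]); return o+d*(z-o[2])/d[2]
def cloud(c,d):
    K,R,t=c; v,u=np.indices(d.shape); P=np.stack([u,v,np.ones_like(u)],-1)@np.linalg.inv(K).T*d[...,None]
    return (P-t)@R
E
python3 - <<'E'
from h import *
p=cv2.imread("pics/top0.png"); d=np.load("pics/top0.npy"); W=cloud(cam("top"),d)
r=lambda x0,y0,w,h,s:cv2.resize(p[y0:y0+h,x0:x0+w],None,fx=s,fy=s,interpolation=cv2.INTER_CUBIC)
o=np.zeros((600,800,3),np.uint8)
o[:300,:240]=r(118,195,30,37.5.__int__()+1,8)[:300,:240]
o[:300,240:800]=r(200,190,70,50,8)[:300,:560]
o[300:600,:800]=r(305,215,90,33,8.889)[:300,:800] if 0 else cv2.copyMakeBorder(r(305,215,90,33,8.8888889)[:300,:800],0,7,0,0,0)[:300,:800]
cv2.imwrite("pics/crop1.png",o)
for n,(a,b,c,e) in dict(roller=(120,200,148,226),stand=(203,197,266,242),sp=(310,222,390,250)).items():
    w=W[b:e,a:c].reshape(-1,3); 
    for lo,hi in((-.01,.005),(.005,.015),(.025,.05),(.05,.062),(.062,.07),(.08,.1)):
        k=w[(w[:,2]>lo)&(w[:,2]<hi)]
        if len(k)>3: print(n,lo,len(k),k.mean(0).round(4),k.min(0).round(3),k.max(0).round(3))
E
```

```text
roller -0.01 414 [ 5.695e-01  2.671e-01 -1.000e-04] [ 0.535  0.227 -0.009] [0.606 0.306 0.005]
roller 0.005 39 [0.5704 0.251  0.0084] [0.535 0.227 0.005] [0.602 0.3   0.015]
roller 0.025 52 [0.5694 0.2503 0.0375] [0.548 0.233 0.027] [0.592 0.27  0.05 ]
roller 0.05 77 [0.5694 0.2555 0.0585] [0.548 0.233 0.051] [0.591 0.28  0.062]
roller 0.062 117 [0.569  0.2554 0.0647] [0.548 0.234 0.062] [0.591 0.279 0.07 ]
stand -0.01 1107 [ 5.552e-01 -1.720e-02  1.000e-04] [ 0.49  -0.104 -0.009] [0.615 0.072 0.005]
stand 0.005 1290 [ 0.5505 -0.0172  0.0097] [ 0.491 -0.103  0.005] [0.614 0.071 0.015]
stand 0.025 9 [0.5428 0.0135 0.0431] [ 0.521 -0.037  0.033] [0.562 0.026 0.05 ]
stand 0.05 211 [ 0.5499 -0.0164  0.0571] [ 0.521 -0.072  0.05 ] [0.581 0.041 0.062]
stand 0.062 11 [0.5436 0.0027 0.0637] [ 0.521 -0.061  0.062] [0.578 0.038 0.066]
stand 0.08 148 [ 0.5497 -0.0157  0.0904] [ 0.524 -0.072  0.08 ] [0.574 0.039 0.097]
sp -0.01 1258 [ 0.5055 -0.3352  0.0016] [ 0.468 -0.454 -0.008] [ 0.545 -0.229  0.005]
sp 0.005 591 [ 0.5072 -0.3477  0.0073] [ 0.469 -0.451  0.005] [ 0.544 -0.235  0.014]
sp 0.025 378 [ 0.5091 -0.3384  0.0393] [ 0.494 -0.425  0.025] [ 0.522 -0.237  0.048]
```

View pics/crop1.png

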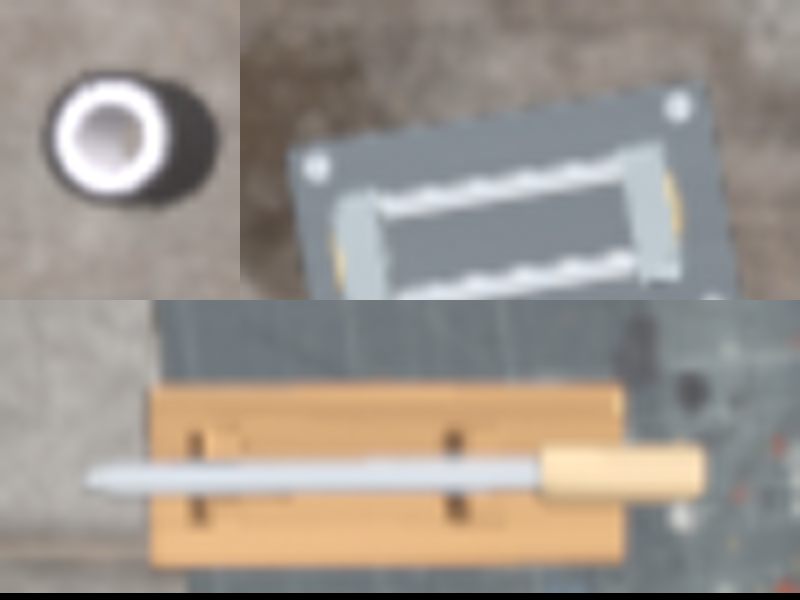

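The crop shows the sleeve's rim clearly, centred near (132,212) in the full image. The stand is yawed about 8–9°, with its left end nearer the robot. The spindle tip is at about (315,235) and the handle spans (366–384,234). Next I'll fit these poses.

Run:
```python
from h import *
c=cam("top"); W=cloud(c,np.load("pics/top0.npy")); p=cv2.imread("pics/top0.png")
w=W[197:242,203:266].reshape(-1,3); k=w[(w[:,2]>.086)&(w[:,2]<.096)]
A=k[k[:,1]>0];B=k[k[:,1]<-.03]
for q in(A,B): print(len(q),cv2.minAreaRect((q[:,:2]*1000).astype(np.float32)))
a,b=[np.array(cv2.minAreaRect((q[:,:2]*1000).astype(np.float32))[0]) for q in(A,B)]
print("stand",(a+b)/2,"len",np.linalg.norm(a-b),"yaw",np.arctan2(-(a-b)[0],(a-b)[1]))
k=w[(w[:,2]>.005)&(w[:,2]<.015)]; print("base",cv2.minAreaRect((k[:,:2]*1000).astype(np.float32)))
# roller rim via bright pixels
m=(p[200:226,118:148].min(2)>170); v,u=np.nonzero(m); q=np.array([ray(c,x+118,y+200,.064) for x,y in zip(u,v)])
print("roller",q.mean(0),np.ptp(q,0), cv2.minEnclosingCircle((q[:,:2]*1000).astype(np.float32)))
# spindle from crop picks (scale 8.889, origin 305,215; y off 300)
for n,(x,y),z in(("tip",(88,478),.035),("shoulder",(541,472),.035),("hend",(705,472),.035)):
    print(n,ray(c,305+(x+.5)/8.8889-.5,215+(y-300+.5)/8.8889-.5,z))
w=W[222:250,310:390].reshape(-1,3); k=w[(w[:,2]>.03)&(w[:,2]<.05)]
for lo,hi in((-.42,-.385),(-.37,-.33),(-.33,-.29),(-.27,-.23)):
    q=k[(k[:,1]>lo)&(k[:,1]<hi)]; print(lo,len(q),q.mean(0).round(4),np.median(q,0).round(4))
```

```text
67 ((541.6602783203125, 31.592647552490234), (33.74587631225586, 14.711843490600586), 7.509403705596924)
67 ((558.2416381835938, -63.944114685058594), (31.583879470825195, 15.73336124420166), 0.614180326461792)
stand [549.95095825 -16.17573357] len 96.965016545915 yaw 0.17184810921182145
base ((552.428466796875, -16.175743103027344), (123.16476440429688, 173.96372985839844), 0.0641852393746376)
roller [0.56951608 0.25636862 0.064     ] [0.03480612 0.03489191 0.        ] ((570.4019165039062, 255.98147583007812), 18.653249740600586)
tip [ 0.50929008 -0.23777582  0.035     ]
shoulder [ 0.51130478 -0.37766993  0.035     ]
hend [ 0.51136806 -0.42838487  0.035     ]
-0.42 78 [ 0.5098 -0.4025  0.0423] [ 0.5098 -0.4021  0.0423]
-0.37 94 [ 0.509  -0.3536  0.0387] [ 0.5084 -0.3562  0.0386]
-0.33 59 [ 0.5096 -0.3102  0.0387] [ 0.5083 -0.3094  0.0387]
-0.27 37 [ 0.5082 -0.2533  0.0387] [ 0.5082 -0.2531  0.0394]
```

Emit:
step_arm(
  plan=[
    [1,[0,0,0],-0.14],
    [1,[0,0,0],-0.14],
    [1,[0,0,0],-0.14],
    [1,[0,0,0],-0.14],
    [1,[0,0,0],-0.14],
    [1,[0,0,0],-0.14],
    [1,[0,0,0],-0.14],
    [1,[0,0,0],-0.14],
    [1,[0,0,0],-0.14],
    [1,[0,0,0],-0.07],
    [1,[0,0,0],0],
  ],
  force=3,
)

```text
time_s: 1.2
eef_pos: [0.2196, -0.504, 0.2183]
eef_rot: [0.644, 0.765, 0.0, -0.0]
ft_force: [0.9, -0.1, 0.4]
grip_width: 0.0926
finger_force: 0.0
```

Emit:
step_arm(
  plan=[
    [1,[3.8,2.6,0],0],
    [1,[3.8,2.6,0],0],
    [1,[3.8,2.6,0],0],
    [1,[3.8,2.6,0],0],
    [1,[3.8,2.6,0],0],
    [1,[3.8,2.6,0],0],
    [1,[3.8,2.6,0],0],
    [1,[3.8,2.6,0],0],
    [1,[3.8,2.6,0],0],
    [1,[3.8,2.6,0],0],
    [1,[3.8,2.6,0],0],
    [1,[3.8,2.6,0],0],
  ],
)

```text
time_s: 2.4
eef_pos: [0.4504, -0.0, 0.2187]
eef_rot: [0.645, 0.764, 0.0, 0.0]
ft_force: [1.4, -1.5, -1.0]
grip_width: 0.0927
finger_force: 0.0
```

```bash
cat >> h.py <<'E'
def pose(s):
    from scipy.spatial.transform import Rotation
    R=Rotation.from_quat(s["eef_rot"]).as_matrix(); return np.array(s["eef_pos"]),R
def go(target,yaw=None):
    from station import bot
    s=bot.sense(); p,R=pose(s); y=np.arctan2(R[1,0],R[0,0])
    print("t",s["time_s"],"tcp",p.round(4),"yaw",y.round(4),"shift cm",(R.T@(np.array(target)-p)*100).round(2),"turn",None if yaw is None else round(y-yaw,4),"F",s["ft_force"].round(1),s["grip_width"].round(4),s["finger_force"])
E
python3 -c "
from h import *
go([.5695,.256,.12],np.pi/2+.172)"
```

```text
Traceback (most recent call last):
  File "h.py", line 15, in go
    print("t",s["time_s"],"tcp",p.round(4),"yaw",y.round(4),"shift cm",(R.T@(np.array(target)-p)*100).round(2),"turn",None if yaw is None else round(y-yaw,4),"F",s["ft_force"].round(1),s["grip_width"].round(4),s["finger_force"])
                                                                                                                                                                                         ^^^^^^^^^^^^^^^^^^^^^
AttributeError: 'float' object has no attribute 'round'
```

Emit:
step_arm(
  plan=[
    [1,[3.9,2.7,0],0],
    [1,[3.9,2.7,0],0],
    [1,[3.9,2.7,0],0],
    [1,[3.9,2.7,0],0],
    [1,[3.9,2.7,0],0],
    [1,[3.8,2.7,0],0],
    [1,[0,0,0],0],
    [1,[0,0,0],0],
  ],
)

```text
time_s: 3.2
eef_pos: [0.57, 0.2555, 0.2178]
eef_rot: [0.645, 0.764, -0.001, -0.0]
ft_force: [-0.2, 0.1, -0.6]
grip_width: 0.0929
finger_force: 0.0
```

```bash
sed -i 's/s\["grip_width"\].round(4)/s["grip_width"]/' h.py
python3 - <<'E'
from h import *
from station import bot
go([.5695,.256,.12],np.pi/2+.172)
m=bot.camera_model("wrist"); c=(np.array(m["K"]),cv2.Rodrigues(np.array(m["rvec"]))[0],np.array(m["tvec"]).ravel())
p,d=bot.capture("wrist"); cv2.imwrite("pics/w1.png",p); W=cloud(c,d)
k=W[(W[...,2]>.055)&(W[...,2]<.075)]; k=k[np.hypot(k[:,0]-.57,k[:,1]-.256)<.05]
print(len(k),cv2.minEnclosingCircle((k[:,:2]*1000).astype(np.float32)),k.mean(0),k.min(0),k.max(0))
E
```

```text
t 3.2 tcp [0.57   0.2555 0.2178] yaw 1.7403 shift cm [ 0.06 -0.02  9.78] turn -0.0025 F [-0.2  0.1 -0.6] 0.09286442004169754 0.0
1245 ((568.1469116210938, 252.7998504638672), 22.96257209777832) [0.56797377 0.25366401 0.06326139] [0.54563424 0.23031587 0.0550027 ] [0.59091682 0.27551917 0.0658103 ]
```

View pics/w1.png

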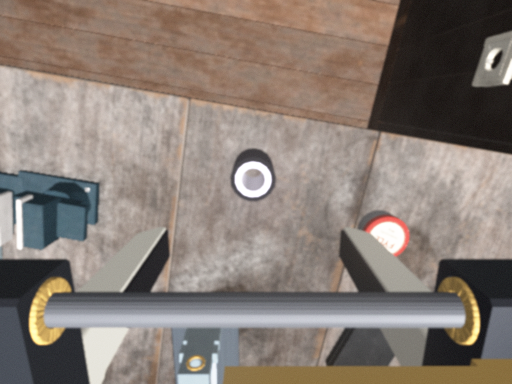

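The sleeve is centred at (253,180) in the wrist view. Wrist depth puts it at (0.568, 0.253) and the top camera at (0.570, 0.256), so I'll use the mean. I'll grip it lightly high up and tip it over its bottom edge so it lies along the tool x axis.

Emit:
step_arm(
  plan=[
    [1,[-0.1,-0.1,4.0],0],
    [1,[0,0,4.0],0],
    [1,[0,0,4.0],0],
    [1,[0,0,3.5],0],
    [1,[0,0,2.2],0],
    [1,[0,0,1.0],0],
    [1,[0,0,0],0],
    [0.4,[0,0,0],0],
    [0.4,[0,0,0],0],
    [0.4,[0,0,0],0],
    [0.4,[0,0,0],0],
    [0.4,[0,0,0],0],
  ],
  force=3,
)

```text
time_s: 4.45
eef_pos: [0.5695, 0.254, 0.032]
eef_rot: [0.645, 0.765, 0.0, 0.0]
ft_force: [-0.5, 0.2, 0.1]
grip_width: 0.0576
finger_force: 0.0
```

Emit:
step_arm(
  plan=[
    [0.4,[0,0,0],0],
    [0.4,[0,0,0],0],
    [0.4,[0,0,0],0],
    [0.4,[0,0,0],0],
  ],
)

```text
time_s: 4.85
eef_pos: [0.5694, 0.2539, 0.0317]
eef_rot: [0.645, 0.765, -0.0, -0.0]
ft_force: [-0.6, -0.2, 1.7]
grip_width: 0.0464
finger_force: 3.0
```

Gripped (46.4 mm, 3 N). I'll start tipping.

Emit:
step_arm(
  plan=[
    [0,[-0.45,0,-0.1],0],
    [0,[-0.45,0,-0.1],0],
    [0,[-0.48,0,-0.07],0],
    [0,[-0.48,0,-0.05],0],
    [0,[-0.48,0,0],0],
    [0,[-0.48,0,0],0],
    [0,[-0.47,0,0.08],0],
    [0,[-0.47,0,0.08],0],
  ],
)

```text
time_s: 5.65
eef_pos: [0.5759, 0.2164, 0.0331]
eef_rot: [0.645, 0.765, -0.0, -0.0]
ft_force: [0.6, -0.3, -0.6]
grip_width: 0.0464
finger_force: 3.0
```

Run:
```python
from h import *
from station import bot
p,d=bot.capture("scene"); cv2.imwrite("pics/s1.png",cv2.resize(p[190:310,140:300],None,fx=5,fy=5,interpolation=cv2.INTER_CUBIC))
print(bot.sense()["ft_force"],bot.sense()["grip_width"],bot.sense()["eef_pos"])
```

```text
[ 0.12077852 -1.03716604 -1.3060144 ] 0.04652421264486665 [0.57587848 0.2158018  0.0329604 ]
```

View pics/s1.png

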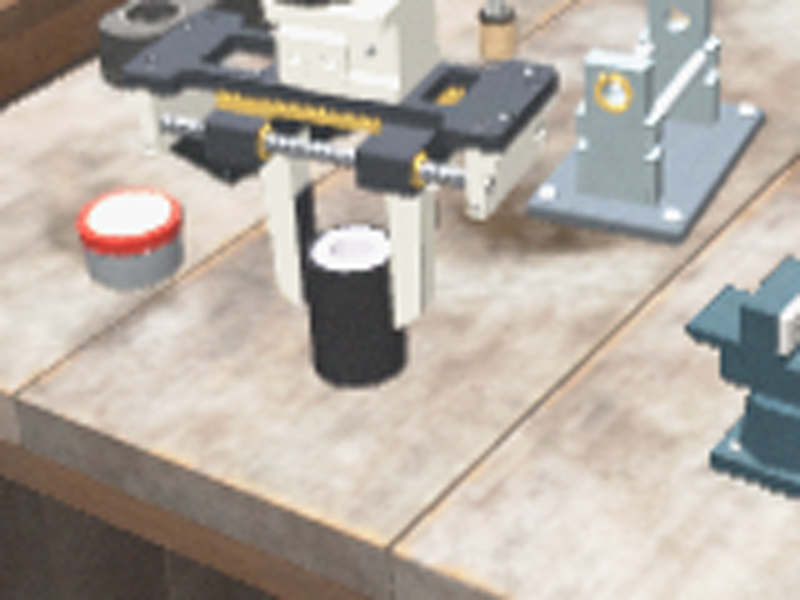

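The sleeve was carried along upright, near (358,300) in the crop; it didn't pivot because I lifted too much. I'll press it down while moving sideways and measure the tilt from the depth of its top ring.

Emit:
step_arm(
  plan=[
    [0,[0,0,0.2],0],
    [0,[0,0,0.15],0],
    [0,[-0.3,0,0.05],0],
    [0,[-0.4,0,0],0],
    [0,[-0.4,0,0],0],
    [0,[-0.4,0,0],0],
  ],
)

```text
time_s: 6.3
eef_pos: [0.579, 0.2019, 0.0296]
eef_rot: [0.645, 0.765, 0.001, 0.0]
ft_force: [1.9, 2.2, 4.3]
grip_width: 0.046
finger_force: 3.0
```

```bash
cat >> h.py <<'E'
def wr(name=None):
    from station import bot
    s=bot.sense(); m=bot.camera_model("wrist"); c=(np.array(m["K"]),cv2.Rodrigues(np.array(m["rvec"]))[0],np.array(m["tvec"]).ravel())
    p,d=bot.capture("wrist")
    if name: cv2.imwrite(name,p)
    return s,p,cloud(c,d),c
def tiltr():
    s,p,W,c=wr(); P,R=pose(s); L=(W-P)@R   # tool frame
    m=(p.min(2)>150)&(np.abs(L[...,1])<.02)&(np.abs(L[...,0])<.07)&(W[...,2]>.02)
    q=L[m]; q0=q.mean(0); n=np.linalg.svd(q-q0)[2][2]; n*=-np.sign(n[2])
    print("n",len(q),"centre tool",q0.round(4),"normal tool",n.round(3),"tilt to +x deg",np.degrees(np.arctan2(n[0],-n[2])).round(1),"tcp",P.round(4),"F",s["ft_force"].round(1),s["grip_width"])
    return W
E
python3 -c "
from h import *
tiltr()"
```

```text
n 6503 centre tool [ 0.0116 -0.0008 -0.0656] normal tool [-0.93  -0.004 -0.368] tilt to +x deg -68.4 tcp [0.579  0.2019 0.0296] F [1.9 2.2 4.3] 0.0459932376596007
```

```bash
sed -i 's/&(W\[...,2\]>.02)/\&(W[...,2]>.02)\&(W[...,2]<.085)/; s/L\[...,1\])<.02/L[...,1])<.019/' h.py
python3 - <<'E'
from h import *
W=tiltr()
from station import bot
p,d=bot.capture("scene"); cv2.imwrite("pics/s2.png",cv2.resize(p[190:310,140:300],None,fx=5,fy=5,interpolation=cv2.INTER_CUBIC))
E
```

```text
n 3252 centre tool [-0.0017 -0.0013 -0.0309] normal tool [-0.763 -0.01  -0.646] tilt to +x deg -49.7 tcp [0.5791 0.2013 0.0296] F [2.6 2.5 4.1] 0.04607037504050791
```

View pics/s2.png

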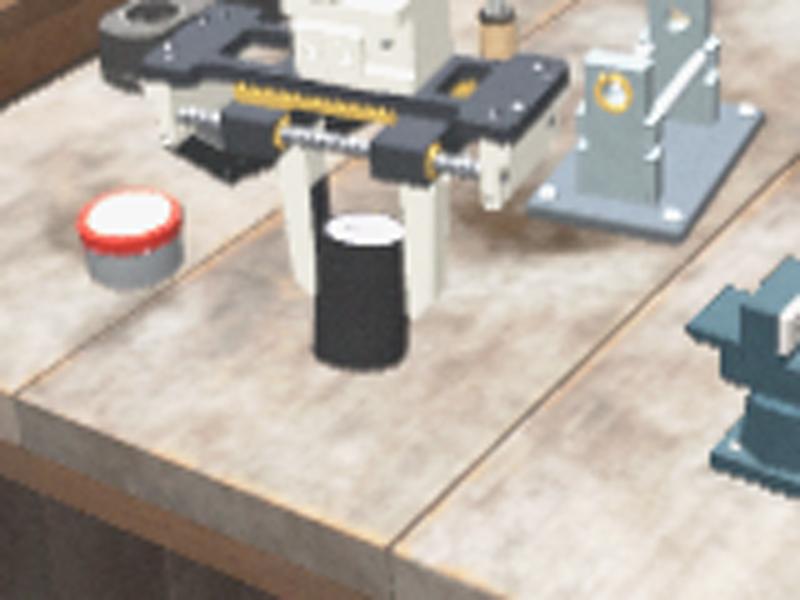

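The crop now shows the sleeve leaning away from the camera. Its top ellipse at (365,230) is narrower and the near bottom edge has lifted, so pressing works. I'll continue along the arc.

Emit:
step_arm(
  plan=[
    [0,[-0.7,0,0],0],
    [0,[-0.7,0,0],0],
    [0,[-0.7,0,0],0],
    [0,[-0.7,0,0.05],0],
    [0,[-0.66,0,0.24],0],
  ],
)

```text
time_s: 6.95
eef_pos: [0.5838, 0.167, 0.026]
eef_rot: [0.645, 0.765, -0.001, -0.0]
ft_force: [0.1, -0.0, 2.1]
grip_width: 0.0445
finger_force: 3.0
```

Run:
```python
from h import *
from station import bot
go([0,0,0])
p,d=bot.capture("scene"); a=cv2.resize(p[200:300,150:250],None,fx=4,fy=4,interpolation=cv2.INTER_CUBIC)
s,p,W,c=wr(); cv2.imwrite("pics/s3.png",np.hstack([a,cv2.resize(p[100:350,100:350],(400,400))]))
```

```text
t 6.95 tcp [0.5838 0.167  0.026 ] yaw 1.7406 shift cm [ -6.59 -60.35   2.69] turn None F [ 0.1 -0.   2.1] 0.04445001953325215 2.9981514499561257
```

View pics/s3.png

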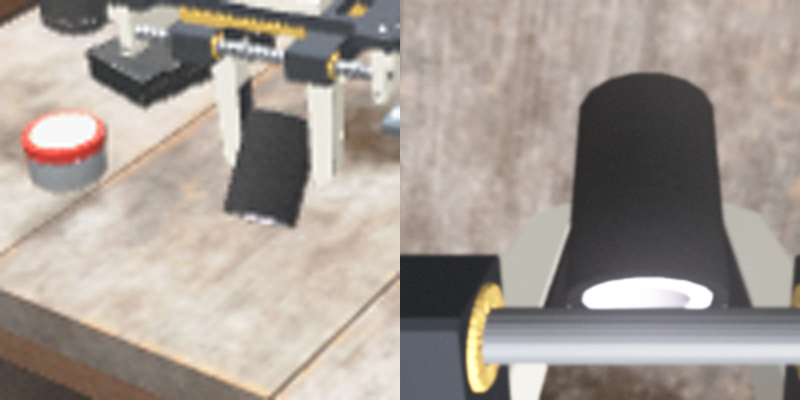

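The sleeve is now tilted well over, by about 50°, and is still held between the fingers. I'll finish the arc.

Emit:
step_arm(
  plan=[
    [0,[-0.6,0,0.35],0],
    [0,[-0.55,0,0.4],0],
    [0,[-0.5,0,0.45],0],
    [0,[-0.45,0,0.45],0],
    [0,[-0.3,0,0.4],0],
    [0,[-0.1,0,0.1],0],
    [0,[0,0,0],0],
  ],
)

```text
time_s: 7.75
eef_pos: [0.5883, 0.1433, 0.0045]
eef_rot: [0.645, 0.765, -0.0, -0.0]
ft_force: [-0.1, -0.1, -1.1]
grip_width: 0.0447
finger_force: 3.0
```

Run:
```python
from h import *
from station import bot
go([0,0,0])
p,d=bot.capture("scene"); a=cv2.resize(p[200:300,150:250],None,fx=4,fy=4,interpolation=cv2.INTER_CUBIC)
s,p,W,c=wr(); cv2.imwrite("pics/s4.png",np.hstack([a,cv2.resize(p[100:350,100:350],(400,400))]))
P,R=pose(s); L=(W-P)@R; m=(p.max(2)<90)&(abs(L[...,1])<.03)&(abs(L[...,0])<.1)&(W[...,2]>.03)&(W[...,2]<.1); q=L[m]
b=np.abs(q[:,1])<.004
for x in np.arange(-.06,.08,.01):
    k=q[b&(abs(q[:,0]-x)<.005)]
    if len(k)>5: print(round(x,3),len(k),"top z world",(P[2]-k[:,2].mean()).round(4))
```

```text
t 7.75 tcp [0.5883 0.1433 0.0045] yaw 1.7406 shift cm [ -4.18 -60.41   0.47] turn None F [-0.1 -0.1 -1.1] 0.04466060789101388 2.9996938302065246
0.0 149 top z world 0.0585
0.01 564 top z world 0.0569
0.02 570 top z world 0.0541
0.03 563 top z world 0.0514
0.04 574 top z world 0.0485
0.05 566 top z world 0.0458
```

View pics/s4.png

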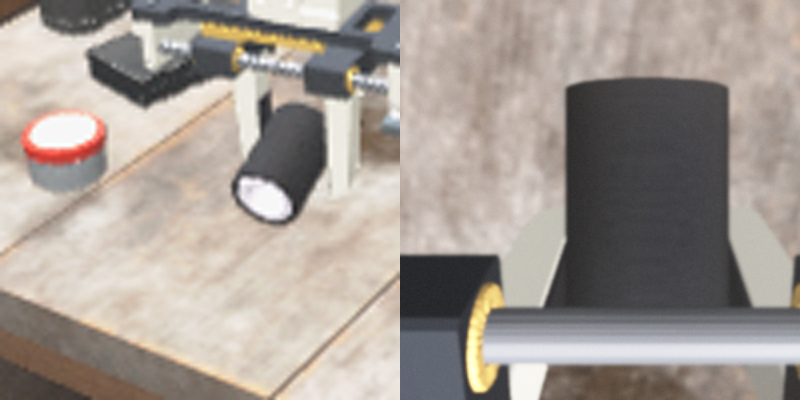

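It is 15° short of flat: the end nearest the camera in the left crop, around (268,195), rests on the bench while the gripped end is still raised. I'll open slightly so it lies flat between the fingers, then regrip at its middle.

Emit:
step_arm(
  plan=[
    [0.57,[0,0,0],0],
    [0.57,[0,0,0],0],
    [0.57,[0,0,0],0],
    [0.57,[0,0,0],0],
  ],
)

```text
time_s: 8.25
eef_pos: [0.5884, 0.1434, 0.0049]
eef_rot: [0.644, 0.765, 0.0, 0.0]
ft_force: [1.4, -0.0, 0.1]
grip_width: 0.053
finger_force: 0.0
```

```bash
cat >> h.py <<'E'
def lying(zmax=.1,zmin=.03):
    s,p,W,c=wr(); P,R=pose(s); L=(W-P)@R; m=(p.max(2)<90)&(abs(L[...,1])<.03)&(abs(L[...,0])<.1)&(W[...,2]>zmin)&(W[...,2]<zmax); q=L[m]
    print("ext",q.min(0).round(4),q.max(0).round(4),"tcp",P.round(4),s["grip_width"],s["finger_force"])
    for x in np.arange(-.06,.08,.01):
        k=q[abs(q[:,0]-x)<.005]
        if len(k)>20: print(round(x,3),len(k),"top z",(P[2]-np.percentile(k[:,2],5)).round(4),"mid y",(k[:,1].max()/2+k[:,1].min()/2).round(4))
E
python3 -c "
from h import *
lying(.1,.015)"
```

```text
ext [-0.0179 -0.03   -0.0951] [ 0.0417  0.03   -0.0102] tcp [0.5884 0.1434 0.0049] 0.05295407860640825 0.029828119368175976
-0.01 738 top z 0.0454 mid y -0.0011
0.0 2658 top z 0.0568 mid y -0.0012
0.01 2877 top z 0.0984 mid y -0.0011
0.02 2137 top z 0.0464 mid y -0.0012
0.03 2662 top z 0.0978 mid y 0.0
0.04 1358 top z 0.046 mid y -0.0052
```

Flat now: the top is at 46 mm, as it should be. I'll shift 1 cm to the sleeve's middle, grip firmly and lift.

Emit:
step_arm(
  plan=[
    [0.57,[0.5,0,0],0],
    [0.57,[0.5,0,0],0],
    [0,[0,0,0],0],
    [0,[0,0,0],0],
    [0,[0,0,0],0],
    [0,[0,0,-2],0],
    [0,[0,0,-4],0],
    [0,[0,0,-4],0],
    [0,[0,0,-3],0],
    [0,[0,0,0],0],
  ],
  force=20,
)

```text
time_s: 9.3
eef_pos: [0.5888, 0.1534, 0.1391]
eef_rot: [0.645, 0.765, 0.003, 0.002]
ft_force: [0.7, 0.6, -1.6]
grip_width: 0.0444
finger_force: 20.0
```

Run:
```python
from h import *
from station import bot
s,p,W,c=wr("pics/w5.png"); P,R=pose(s); L=(W-P)@R
m=(p.max(2)<90)&(abs(L[...,1])<.012)&(L[...,2]>-.05)&(L[...,2]<-.03); q=L[m]; k=q[(q[:,0]>-.05)&(q[:,0]<.06)]
print(P,s["grip_width"],s["finger_force"],s["ft_force"]); print(np.percentile(k[:,0],[0,1,99,100]))
A=np.c_[k[:,0],np.ones(len(k))]; print("slope,top",np.linalg.lstsq(A,k[:,2],rcond=None)[0],"expect top -.042")
go([.55,-.016,.17],np.pi/2+.172)
```

```text
[0.58875456 0.15340334 0.13905784] 0.04435260510614825 19.99787241249578 [ 0.73710725  0.64813681 -1.59033917]
[-0.03306611 -0.03146655  0.03081846  0.03155322]
slope,top [ 0.00608442 -0.04019627] expect top -.042
t 9.35 tcp [0.5876 0.1532 0.1365] yaw 1.7406 shift cm [-16.04  -6.55  -3.38] turn -0.0022 F [-0.1  0.1 -1.6] 0.04440778484251811 19.997837452974636
```

The sleeve is held level, centred within 1 mm, and yawed to match the stand. I'll carry it over the cradle.

Emit:
step_arm(
  plan=[
    [0,[-2,-0.8,-0.5],0],
    [0,[-3,-1.2,0],0],
    [0,[-3,-1.2,0],0],
    [0,[-3,-1.2,0],0],
    [0,[-3,-1.2,0],0],
    [0,[-2,-0.9,0],0],
    [0,[0,0,0],0],
    [0,[0,0,0],0],
  ],
)

```text
time_s: 10.15
eef_pos: [0.5492, -0.0155, 0.1387]
eef_rot: [0.645, 0.764, -0.0, -0.001]
ft_force: [0.2, -0.2, -0.4]
grip_width: 0.0442
finger_force: 20.0
```

Run:
```python
from h import *
from station import bot
go([.55,-.016,.06],np.pi/2+.172)
s,p,W,c=wr("pics/w6.png"); k=W[(W[...,2]>.085)&(W[...,2]<.097)]; k=k[np.hypot(k[:,0]-.55,k[:,1]+.016)<.09]
a=np.array([.985,.171]);b=np.array([-.171,.985]); r=k[:,:2]-[.55,-.016]
print(len(k)); 
for sgn in(-1,1):
    q=r[(r@b)*sgn>.03]; q=q[abs(q@a)<.025]
    if len(q)>20: print(sgn,len(q),np.percentile(q@a,[1,99]),np.percentile(q@b,[1,99]))
```

```text
t 10.15 tcp [ 0.5492 -0.0155  0.1387] yaw 1.7397 shift cm [-0.07  0.08  7.87] turn -0.0031 F [ 0.2 -0.2 -0.4] 0.04421011462407701 19.997849661303917
1168
1 1168 [-0.01863043  0.0144272 ] [0.03731069 0.05170029]
```

The wrist view puts the stand about 3 mm nearer −y than the top view did. I'll compromise with 3 mm, which is well within the 9 mm clearance, and lower.

Emit:
step_arm(
  plan=[
    [0,[-0.3,0,2],0],
    [0,[0,0,2],0],
    [0,[0,0,2],0],
    [0,[0,0,1],0],
    [0,[0,0,0.5],0],
    [0,[0,0,0.2],0],
    [0,[0,0,0],0],
  ],
)

```text
time_s: 10.9
eef_pos: [0.5505, -0.0183, 0.0632]
eef_rot: [0.644, 0.765, 0.0, 0.0]
ft_force: [-0.8, -0.1, -1.9]
grip_width: 0.0442
finger_force: 20.0
```

Emit:
step_arm(
  plan=[
    [0,[0,0,0.1],0],
    [0,[0,0,0.1],0],
    [0,[0,0,0],0],
  ],
)

```text
time_s: 11.2
eef_pos: [0.5503, -0.0185, 0.061]
eef_rot: [0.645, 0.765, 0.0, 0.0]
ft_force: [-0.6, -0.1, -1.6]
grip_width: 0.0446
finger_force: 20.0
```

Emit:
step_arm(
  plan=[
    [0,[0,0,0.1],0],
    [0,[0,0,0.1],0],
    [0,[0,0,0],0],
  ],
)

```text
time_s: 11.5
eef_pos: [0.5502, -0.0185, 0.0587]
eef_rot: [0.645, 0.765, -0.0, -0.0]
ft_force: [-0.3, -0.6, -0.8]
grip_width: 0.0448
finger_force: 20.0
```

Emit:
step_arm(
  plan=[
    [0,[0,0,0.1],0],
    [0,[0,0,0],0],
  ],
)

```text
time_s: 11.7
eef_pos: [0.5502, -0.0185, 0.0577]
eef_rot: [0.645, 0.765, -0.0, -0.0]
ft_force: [0.1, 0.4, -0.9]
grip_width: 0.0446
finger_force: 20.0
```

Emit:
step_arm(
  plan=[
    [0,[0,0,0.1],0],
    [0,[0,0,0],0],
  ],
)

```text
time_s: 11.9
eef_pos: [0.5503, -0.0185, 0.0574]
eef_rot: [0.645, 0.765, 0.0, 0.0]
ft_force: [-3.0, 0.8, 6.1]
grip_width: 0.0441
finger_force: 20.0
```

Contact on the rails at the expected height, so I'll let go and rise.

Emit:
step_arm(
  plan=[
    [0.7,[0,0,0],0],
    [0.7,[0,0,0],0],
    [0.7,[0,0,0],0],
    [0.7,[0,0,-1],0],
    [0.7,[0,0,-3],0],
    [0.7,[0,0,-4],0],
    [0.7,[0,0,-4],0],
    [0.7,[0,0,0],0],
    [0.7,[0,0,0],0],
  ],
)

```text
time_s: 12.8
eef_pos: [0.5505, -0.0185, 0.1778]
eef_rot: [0.645, 0.765, 0.001, 0.001]
ft_force: [-0.8, 0.1, -0.5]
grip_width: 0.0649
finger_force: 0.0
```

Run:
```python
from h import *
from station import bot
go([.51,-.39,.15],np.pi/2+.012)
p,d=bot.capture("scene"); a=cv2.resize(p[170:250,225:305],(400,400),interpolation=cv2.INTER_CUBIC)
s,p,W,c=wr(); cv2.imwrite("pics/s7.png",np.hstack([a,cv2.resize(p,(533,400))[:,66:466]]))
b=np.array([-.171,.985]);a=np.array([.985,.171]); r=W[...,:2]-[.55,-.016]; u=r@a; v=r@b; z=W[...,2]
def rep(n,m): print(n,m.sum(),"x",np.percentile(u[m],[1,50,99]).round(4),"y",np.percentile(v[m],[1,50,99]).round(4),"z",np.percentile(z[m],[5,50,95]).round(4))
rep("postL",(abs(u)<.03)&(v>.034)&(v<.07)&(z>.086)&(z<.1))
rep("sleeve",(p.max(2)<90)&(abs(u)<.03)&(abs(v)<.045)&(z>.06)&(z<.105))
rep("sleevetop",(p.max(2)<90)&(abs(u)<.006)&(abs(v)<.045)&(z>.06)&(z<.105))
```

```text
t 12.8 tcp [ 0.5505 -0.0185  0.1778] yaw 1.7408 shift cm [-35.93 -10.28   2.78] turn 0.158 F [-0.8  0.1 -0.5] 0.06492483279228421 0.0
postL 858 x [-0.0183 -0.0017  0.0149] y [0.0371 0.044  0.0508] z [0.0897 0.0908 0.0919]
sleeve 4067 x [-0.0242 -0.0026  0.0184] y [-0.0334 -0.0012  0.0281] z [0.0845 0.0952 0.0982]
sleevetop 1190 x [-0.0058 -0.0002  0.0059] y [-0.0331 -0.0011  0.0276] z [0.096  0.0974 0.0986]
```

View pics/s7.png

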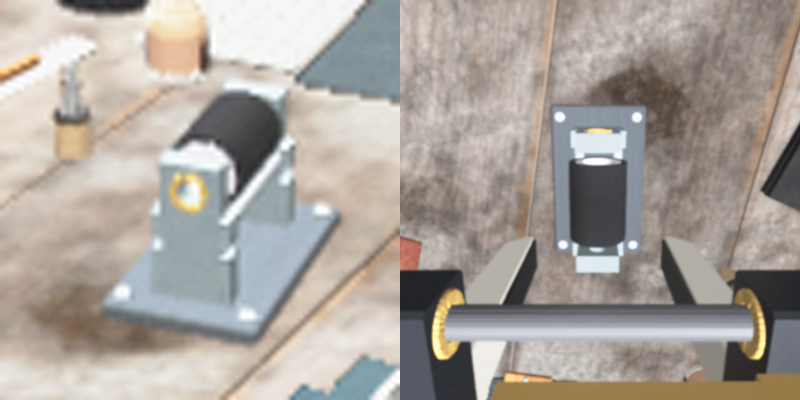

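The left crop shows the sleeve lying on the rails in line with the bores. The wrist view agrees: its middle is within about 1.5 mm of the stand's centre, and its top is at 97–98 mm. Next is the spindle.

Emit:
step_arm(
  plan=[
    [0.7,[-4,-1.15,0],0],
    [0.7,[-4,-1.15,0],0],
    [0.7,[-4,-1.15,0],0],
    [0.7,[-4,-1.15,0],0],
    [0.7,[-4,-1.15,0],0],
    [0.7,[-4,-1.15,0],0],
    [0.7,[-4,-1.15,0],0],
    [0.7,[-4,-1.15,0],0],
    [0.7,[-4,-1.1,0],0.08],
    [0.7,[0,0,0],0.08],
    [0.7,[0,0,0],0],
    [0.7,[0,0,0],0],
  ],
)

```text
time_s: 14.1
eef_pos: [0.5094, -0.39, 0.1757]
eef_rot: [0.703, 0.712, 0.0, -0.001]
ft_force: [-1.3, -0.1, -0.2]
grip_width: 0.0652
finger_force: 0.0
```

Run:
```python
from h import *
go([.51,-.393,.016],np.pi/2+.012)
s,p,W,c=wr("pics/w8.png"); P,R=pose(s); z=W[...,2]; X=W[...,0];Y=W[...,1]
m0=(abs(X-.51)<.03)&(Y>-.45)&(Y<-.2)
for n,m in(("handle",m0&(z>.036)&(z<.05)&(Y<-.38)),("shaftA",m0&(z>.0395-.004)&(z<.044)&(Y>-.36)&(Y<-.33)&(abs(X-.509)<.008)),("shaftB",m0&(z>.0355)&(z<.044)&(Y>-.27)&(Y<-.23)&(abs(X-.509)<.008)),("all",m0&(z>.034)&(z<.05)&(abs(X-.509)<.012))):
    if m.sum()>5: print(n,m.sum(),"x",np.percentile(X[m],[1,50,99]).round(4),"y",np.percentile(Y[m],[1,50,99]).round(4),"z",np.percentile(z[m],[5,50,98]).round(4))
```

```text
t 14.1 tcp [ 0.5094 -0.39    0.1757] yaw 1.5834 shift cm [-0.33  0.08 15.97] turn 0.0006 F [-1.3 -0.1 -0.2] 0.0651724700628326 0.0
handle 910 x [0.4997 0.5084 0.517 ] y [-0.4296 -0.4037 -0.3806] z [0.0374 0.0423 0.0445]
shaftA 383 x [0.5031 0.5078 0.5152] y [-0.3598 -0.3454 -0.3304] z [0.0363 0.039  0.0408]
shaftB 372 x [0.5025 0.5067 0.511 ] y [-0.2696 -0.2569 -0.2411] z [0.0368 0.0389 0.0411]
all 3146 x [0.4984 0.5077 0.52  ] y [-0.4276 -0.3433 -0.2448] z [0.0363 0.0394 0.0441]
```

Both cameras agree on the handle (middle at about y = −0.404, x = 0.509). I'll descend and grip it 9 mm ahead of its middle.

Emit:
step_arm(
  plan=[
    [0.7,[-0.5,0,3.5],0],
    [0.7,[0,0,4],0],
    [0.7,[0,0,4],0],
    [0.7,[0,0,3],0],
    [0.7,[0,0,1.4],0],
    [0.7,[0,0,0.1],0],
    [0,[0,0,0],0],
    [0,[0,0,0],0],
    [0,[0,0,0],0],
    [0,[0,0,0],0],
    [0,[0,0,0],0],
    [0,[0,0,0],0],
  ],
  force=45,
)

```text
time_s: 15.35
eef_pos: [0.5097, -0.3958, 0.017]
eef_rot: [0.704, 0.711, -0.0, 0.0]
ft_force: [0.9, -0.0, -0.3]
grip_width: 0.0214
finger_force: 0.0
```

Emit:
step_arm(
  plan=[
    [0,[0,0,0],0],
    [0,[0,0,-0.5],0],
    [0,[0,0,-1.5],0],
    [0,[0,0,-3],0],
    [0,[0,0,-3],0],
    [0,[0,0,-3],0],
    [0,[0,0,-1],0],
    [0,[0,0,0],0],
  ],
)

```text
time_s: 16.15
eef_pos: [0.5102, -0.3962, 0.1386]
eef_rot: [0.704, 0.711, 0.0, 0.001]
ft_force: [-0.1, 0.3, -0.6]
grip_width: 0.0168
finger_force: 45.0
```

```bash
cat >> h.py <<'E'
def spin():
    s,p,W,c=wr("pics/w_sp.png"); P,R=pose(s); L=(W-P)@R
    m=(abs(L[...,1])<.016)&(L[...,0]>.02)&(L[...,0]<.18)&(L[...,2]>-.06)&(L[...,2]<.03); q=L[m]
    print("tcp",P.round(4),s["grip_width"],s["finger_force"],s["ft_force"].round(1))
    print("tip x",np.percentile(q[:,0],[99.5,100]).round(4))
    for x in np.arange(.04,.17,.015):
        k=q[abs(q[:,0]-x)<.005]
        if len(k)>10: print(round(x,3),len(k),"y mid",((k[:,1].max()+k[:,1].min())/2).round(4),"w",np.ptp(k[:,1]).round(4),"top z",np.percentile(k[:,2],10).round(4))
    return s,p,W,c
E
python3 -c "
from h import *
spin(); go([.55,-.016,.056],np.pi/2+.172)"
```

```text
tcp [ 0.5102 -0.3962  0.1386] 0.016817902975877 44.96869683265686 [-0.1  0.3 -0.6]
tip x [0.1104 0.1112]
0.04 483 y mid -0.0012 w 0.0097 top z -0.0229
0.055 515 y mid -0.0013 w 0.0098 top z -0.0228
0.07 570 y mid -0.0013 w 0.0096 top z -0.0228
0.085 623 y mid -0.0015 w 0.0098 top z -0.0226
0.1 667 y mid -0.0017 w 0.0099 top z -0.0227
0.115 54 y mid -0.0017 w 0.0096 top z -0.0221
t 16.2 tcp [ 0.5096 -0.3956  0.1369] yaw 1.5809 shift cm [37.92  4.42  8.08] turn -0.1619 F [-0.1 -0.2 -1.4] 0.017201892241429987 44.9686199426651
```

The spindle is held level and straight, with its axis 17.8 mm above the TCP. I'll turn it to the stand's yaw and hover over the stand to measure the posts in the same camera frame as the shaft.

Emit:
step_arm(
  plan=[
    [0,[0,0,-1.4],-0.08],
    [0,[0,0,-1.4],-0.08],
    [0,[3.6,1.3,0],0],
    [0,[3.6,1.3,0],0],
    [0,[3.6,1.3,0],0],
    [0,[3.6,1.3,0],0],
    [0,[3.6,1.3,0],0],
    [0,[3.6,1.3,0],0],
    [0,[3.6,1.3,0],0],
    [0,[3.6,1.3,0],0],
    [0,[0,0,0],0],
    [0,[0,0,0],0],
  ],
)

```text
time_s: 17.4
eef_pos: [0.5629, -0.0937, 0.1634]
eef_rot: [0.644, 0.765, -0.001, -0.001]
ft_force: [-0.5, 0.1, -1.5]
grip_width: 0.0165
finger_force: 45.0
```

```bash
cat > stand.py <<'E'
from h import *
s,p,W,c=spin(); P,R=pose(s); L=(W-P)@R; z=W[...,2]
go([0,0,0],np.pi/2+.172)
np.save("pics/Wst.npy",W)
C=[]
for lo,hi in((-.02,.065),(.065,.18)):
    m=(z>.086)&(z<.096)&(abs(L[...,1])<.035)&(L[...,0]>lo)&(L[...,0]<hi); q=(L[m][:,:2]*1000).astype(np.float32)
    if len(q)>20:
        r=cv2.minAreaRect(q); C.append(r[0]); print("post",len(q),r,q.min(0),q.max(0))
m=(z>.004)&(z<.016)&(abs(L[...,1])<.07)&(L[...,0]>-.05)&(L[...,0]<.2); q=L[m][:,:2]
# base side edges: per-x-bin min/max y
E=[]
for x in np.arange(0,.13,.006):
    k=q[abs(q[:,0]-x)<.003,1]
    if len(k)>10: E.append((x,k.min(),k.max()))
E=np.array(E); print(E.round(4))
if len(C)==2: print("yaw err posts",np.arctan2(C[1][1]-C[0][1],C[1][0]-C[0][0]))
E
python3 stand.py
```

```text
tcp [ 0.5629 -0.0937  0.1634] 0.016521072585617164 44.96854931116104 [-0.5  0.1 -1.5]
tip x [0.1105 0.1115]
0.04 477 y mid -0.0015 w 0.0097 top z -0.0229
0.055 514 y mid -0.0017 w 0.0099 top z -0.0229
0.07 550 y mid -0.0016 w 0.0096 top z -0.0229
0.085 614 y mid -0.0018 w 0.0098 top z -0.0228
0.1 673 y mid -0.002 w 0.0099 top z -0.0226
0.115 63 y mid -0.0019 w 0.0096 top z -0.0222
t 17.45 tcp [ 0.5629 -0.0945  0.1637] yaw 1.7411 shift cm [ 18.85 -53.85  16.48] turn -0.0017 F [-0.2  0.  -1.1] 0.016951037455123562 44.96861815452576
post 1372 ((42.40553283691406, -1.4156303405761719), (45.353973388671875, 40.397071838378906), 0.4064754247665405) [ 19.631763 -21.590292] [64.99316  18.923397]
post 2625 ((97.40667724609375, -1.2439098358154297), (64.99093627929688, 40.79180908203125), 0.31522175669670105) [ 65.01365  -21.795782] [129.86217   19.092897]
[[ 0.     -0.0458  0.0426]
 [ 0.006  -0.0457  0.0436]
 [ 0.012  -0.0455  0.0435]
 [ 0.018  -0.0465  0.0431]
 [ 0.024  -0.0462  0.0427]
 [ 0.03   -0.046   0.0435]
 [ 0.036  -0.0456  0.0435]
 [ 0.042  -0.0454  0.0431]
 [ 0.048  -0.0464  0.043 ]
 [ 0.054  -0.0461  0.0436]
 [ 0.06   -0.0458  0.0436]
 [ 0.066  -0.0454  0.0434]
 [ 0.072  -0.0451  0.043 ]
 [ 0.078  -0.0461  0.0439]
 [ 0.084  -0.0459  0.0436]
 [ 0.09   -0.0456  0.0433]
 [ 0.096  -0.0451  0.0442]
 [ 0.102  -0.0461  0.044 ]
 [ 0.108  -0.0458  0.0437]
 [ 0.114  -0.0456  0.0433]
 [ 0.12   -0.045   0.0441]
 [ 0.126  -0.0457  0.0439]]
yaw err posts 0.0031221158877745006
```

The base edges give the stand's centreline as y ≈ −1.3 mm + 0.004·x in the tool frame, and the shaft lies at −1.3 mm − 0.006·x. A turn of +0.009 rad lines them up without any lateral shift. I'll back off 16.5 cm and descend to bore height.

Emit:
step_arm(
  plan=[
    [0,[0,0,0],0.009],
    [0,[-3.5,0,0],0],
    [0,[-4,0,0],0],
    [0,[-4,0,0],0],
    [0,[-4,0,0],0],
    [0,[-1,0,2],0],
    [0,[0,0,3],0],
    [0,[0,0,3],0],
    [0,[0,0,2],0],
    [0,[0,0,0.6],0],
    [0,[0,0,0],0],
    [0,[0,0,0],0],
  ],
)

```text
time_s: 18.65
eef_pos: [0.5903, -0.2578, 0.0599]
eef_rot: [0.648, 0.761, 0.0, 0.001]
ft_force: [0.5, -0.1, -0.8]
grip_width: 0.0166
finger_force: 45.0
```

Run:
```python
from h import *
from station import bot
go([0,0,.0573],np.pi/2+.172)
p,d=bot.capture("scene"); a=cv2.resize(p[165:235,235:335],(800,560),interpolation=cv2.INTER_CUBIC); cv2.imwrite("pics/s9.png",a)
p,d=bot.capture("top"); W=cloud(cam("top"),d); np.save("pics/top9.npy",d); cv2.imwrite("pics/top9.png",p)
m=(W[...,2]>.068)&(W[...,2]<.088)&(W[...,1]<-.08)&(W[...,1]>-.24)&(abs(W[...,0]-.58)<.04); k=W[m]; print(len(k),k[:,1].min(),k[:,1].max())
b=np.array([-.171,.985]);a=np.array([.985,.171]); r=k[:,:2]-[.55,-.016]
print(np.polyfit(r@b,r@a,1),"v max",(r@b).max(),"at v=-.09:",np.polyval(np.polyfit(r@b,r@a,1),-.09),"z",np.percentile(k[:,2],[10,50,90]))
```

```text
t 18.65 tcp [ 0.5903 -0.2578  0.0599] yaw 1.7311 shift cm [ 34.88 -54.16   0.17] turn -0.0116 F [ 0.5 -0.1 -0.8] 0.016602111144495727 44.968491196632385
141 -0.20216718860806568 -0.10104726666296612
[-0.00016753  0.00011439] v max -0.08615938324746752 at v=-.09: 0.00012947283427539526 z [0.07759007 0.08087024 0.08427125]
```

View pics/s9.png

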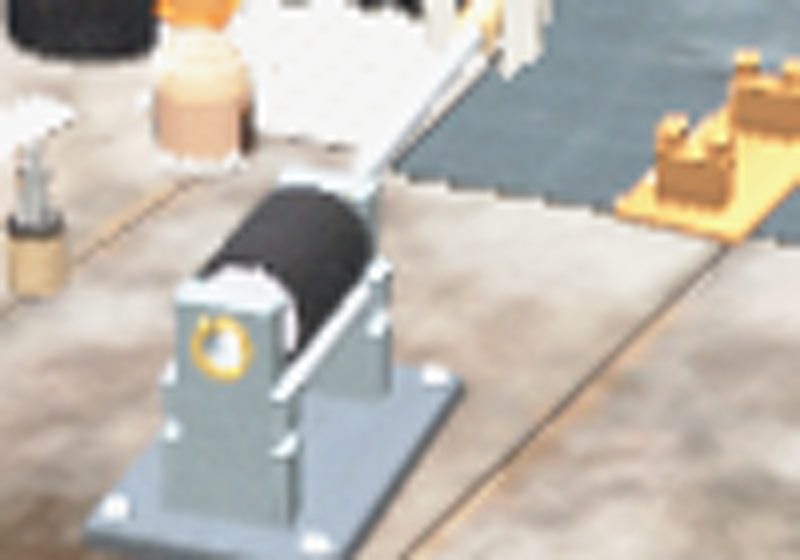

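In the scene crop the shaft, running from (475,50) to (365,175), points straight at the far bushing's line. The top camera independently puts the shaft within 0.2 mm and 0.001 rad of the bore axis in plan. Its height is about 1.5–2 mm high, so I'll correct that and advance to the first mouth.

Emit:
step_arm(
  plan=[
    [0,[0.5,0,0.15],0],
    [0,[1,0,0],0],
    [0,[0.5,0,0],0],
    [0,[0,0,0],0],
    [0,[0,0,0],0],
  ],
)

```text
time_s: 19.25
eef_pos: [0.5868, -0.2372, 0.0575]
eef_rot: [0.648, 0.762, 0.0, 0.0]
ft_force: [0.2, -0.6, -0.9]
grip_width: 0.0167
finger_force: 45.0
```

```bash
cat > chk.py <<'E'
from h import *
from station import bot
p,d=bot.capture("top"); W=cloud(cam("top"),d)
go([.55,-.016,.0573],np.pi/2+.172)
b=np.array([-.171,.985]);a=np.array([.985,.171]); r=W[...,:2]-[.55,-.016]; u=r@a; v=r@b; z=W[...,2]
m=(abs(u)<.012)&(v<-.062)&(v>-.19)&(z>.065)&(z<.09)
if m.sum()>10:
    f=np.polyfit(v[m],u[m],1); g=np.polyfit(v[m],z[m],1,w=(abs(u[m]-np.polyval(f,v[m]))<.003)*1.+1e-6); print("lat",f,"z top slope",g, "ztop@-.1",np.polyval(g,-.1))
m=(abs(u)<.012)&(v>.056)&(v<.11)&(z>.06)&(z<.09); print("far tip px",m.sum(),v[m].max() if m.sum() else None)
m=(abs(u)<.03)&(z>.086)&(z<.096)&(abs(v)>.041)&(abs(v)<.056); print("post top z",np.median(z[m]))
m=(abs(u)<.03)&(abs(v)<.037)&(z>.075)&(z<.105)&(p.max(2)<90); print("sleeve u,v",u[m].mean(),np.percentile(v[m],[1,99]))
E
python3 chk.py
```

```text
t 19.3 tcp [ 0.5868 -0.2374  0.0575] yaw 1.732 shift cm [ 2.244e+01 -8.000e-02  1.000e-02] turn -0.0107 F [ 0.6 -0.  -0.7] 0.017037132567133503 44.9686861038208
lat [-0.00098543 -0.00021919] z top slope [0.00433025 0.07926964] ztop@-.1 0.07883661630456909
far tip px 1 0.056288329316810735
post top z 0.09081519485544788
sleeve u,v -0.00024618476415219523 [-0.028945    0.02945579]
```

Emit:
step_arm(
  plan=[
    [0,[1,-0.01,0],0],
    [0,[1,-0.01,0],0],
    [0,[1,-0.01,0],0],
    [0,[1,0,0],0],
    [0,[0,0,0],0],
  ],
)

```text
time_s: 19.8
eef_pos: [0.5798, -0.1965, 0.0574]
eef_rot: [0.647, 0.762, -0.0, -0.0]
ft_force: [0.1, -0.8, -0.1]
grip_width: 0.0168
finger_force: 45.0
```

```bash
python3 chk.py
```

```text
t 19.85 tcp [ 0.58   -0.1972  0.0575] yaw 1.7329 shift cm [18.37 -0.04  0.02] turn -0.0099 F [ 0.1  0.1 -0.5] 0.016905860729998896 44.96886223554611
lat [-0.01496259 -0.00142615] z top slope [-0.00530238  0.0792197 ] ztop@-.1 0.0797499389007732
far tip px 1 0.056697255229365424
post top z 0.09099436441829531
sleeve u,v -0.00013207284238546136 [-0.02884011  0.02941265]
```

No contact force, so the tip is through the first bushing. I'll continue in small steps.

Emit:
step_arm(
  plan=[
    [0,[1,-0.01,0],0],
    [0,[1,-0.01,0],0],
    [0,[1,-0.01,0],0],
    [0,[1,-0.01,0],0],
    [0,[0.5,0,0],0],
    [0,[0,0,0],0],
  ],
)

```text
time_s: 20.45
eef_pos: [0.5723, -0.1528, 0.0574]
eef_rot: [0.648, 0.762, -0.0, -0.0]
ft_force: [0.4, 0.1, -1.5]
grip_width: 0.0166
finger_force: 45.0
```

Emit:
step_arm(
  plan=[
    [0,[0.7,-0.01,0],0],
    [0,[0.7,-0.01,0],0],
    [0,[0.7,0,0],0],
    [0,[0,0,0],0],
  ],
)

```text
time_s: 20.85
eef_pos: [0.5686, -0.132, 0.0573]
eef_rot: [0.648, 0.762, -0.0, -0.0]
ft_force: [0.4, -0.4, -0.6]
grip_width: 0.0165
finger_force: 45.0
```

```bash
python3 chk.py
```

```text
t 20.9 tcp [ 0.5688 -0.1325  0.0574] yaw 1.7324 shift cm [1.18e+01 2.00e-02 1.00e-02] turn -0.0104 F [-0.1 -0.1  0.3] 0.01677805288747902 44.96872007846832
far tip px 2 0.056654182695142614
post top z 0.09097424128615562
sleeve u,v -2.154348629167258e-05 [-0.02841044  0.02913663]
```

Emit:
step_arm(
  plan=[
    [0,[0.6,-0.01,0],0],
    [0,[0.6,-0.01,0],0],
    [0,[0.6,0,0],0],
    [0,[0.6,-0.01,0],0],
    [0,[0.6,0,0],0],
    [0,[0.3,0,0],0],
    [0,[0,0,0],0],
    [0,[0,0,0],0],
  ],
)

```text
time_s: 21.7
eef_pos: [0.5633, -0.1004, 0.0574]
eef_rot: [0.648, 0.762, 0.0, 0.0]
ft_force: [-0.3, 0.9, -1.1]
grip_width: 0.0168
finger_force: 45.0
```

```bash
python3 chk.py
python3 - <<'E'
from h import *
from station import bot
p,d=bot.capture("scene"); m=bot.camera_model("scene"); c=(np.array(m["K"]),cv2.Rodrigues(np.array(m["rvec"]))[0],np.array(m["tvec"]).ravel())
W=cloud(c,d); r=W[...,:2]-[.55,-.016]; u=r@[.985,.171]; v=r@[-.171,.985]
k=(abs(u)<.012)&(v>.052)&(v<.12)&(abs(W[...,2]-.075)<.012); print(k.sum(),np.percentile(v[k],[5,50,95,100]),u[k].mean(),W[...,2][k].mean())
k=(abs(u)<.016)&(v>.035)&(v<.12)&(W[...,2]>.03)&(W[...,2]<.06); print("post face v",np.median(v[k]))
E
```

```text
t 21.75 tcp [ 0.5633 -0.1005  0.0573] yaw 1.7317 shift cm [8.56 0.04 0.  ] turn -0.011 F [-0.2  0.1 -0.2] 0.01668402757669717 44.96866554021835
far tip px 20 0.07209034533654686
post top z 0.09063561156853361
sleeve u,v 0.0024260379111810597 [-0.00357905  0.02934678]
61 [0.05250126 0.05534278 0.07044922 0.0723245 ] -0.0014364779471263522 0.07666393566006169
post face v 0.053241101125476524
```

The tip stands about 17 mm beyond the far post with no load on the arm, and the sleeve hasn't moved.

```bash
python3 -c "
from station import bot
print(bot.sign_off())"
```

```text
the job is handed in; nothing more can be done
None
```

The roller is refitted and the job is handed in: the sleeve lies on the rails, and the spindle goes through both bushings and the sleeve, its tip about 17 mm beyond the far post and the handle still gripped; no verdict came back.

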